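# Free the scraper paddle of a puree sieve and put it to wash

## Robot

A 6-joint arm with a two-finger parallel gripper is mounted at the origin on the work surface. World frame = base frame: x ahead of the robot, y to its left, z up, the work surface at z = 0. Lengths are in m, angles in degrees, forces in N, time in s.
With the tool pointing down it reaches from about 0.35 to 0.875 m from the base axis. Payload 4.2 kg.
Tool frame: the origin (TCP) lies at the centre of the arm's flange, where the gripper is bolted on; the fingertips stand 182 mm ahead of it and the grasp point (between the pads) lies 164 mm ahead of it (r.nose_length is the distance from the TCP to the fingertips, in m); z points along the fingers, y is the line along which they close (so a half turn about z gives the same grasp; the last joint's range is limited). The gripper opens to 87 mm and grips with 3 to 60 N. Pads are 19 mm wide; open, the fingers measure 117 mm over their backs; the gripper's body (75 mm by 190 mm) begins 51 mm behind the grasp point.
Start: joints at [-60.126, 22.042, 0.453, 0, -68.411, -14.817], TCP at [0.162, -0.604, 0.405] pointing down, gripper open.
Joint ranges: [-179.83, 179.83], [-69.29, 118.12], [-61.27, 80.66], [-181.25, 117.63], [-171.15, -9.14], [-177.46, 177.46]. Speed limits (degrees/s): [159.86, 159.86, 180, 180, 180, 180].

## Interface

Orientations are given as a 3x3 rotation matrix whose columns are the frame's x, y, z axes.
In Python, from station import r, vision gives the robot as it stands. The module is installed in compiled form; this text tells all that it offers.
- The arm moves only by the shell command python3 -m creep 'ROWS'. ROWS is JSON, a list of rows, each a list of 7 numbers: the opening, from -1 (shut) to 1 (fully open), then the shift along the tool's x, y, z in mm, then the turn, a rotation vector about the tool's x, y, z in degrees. A call has 1 to 8 rows; each row is the pose to reach, as a shift and turn from the pose commanded when the call began, along the tool's axes at that moment; what a row does not reach only later rows make up. A row lasts 1/12 s, in which the tool goes at most 41.7 mm and 7.16 degrees, less where a joint would pass 70% of its speed; a pose out of reach is approached as far as the arm can. A call with a gripper value outside its range is refused whole. The fingers move at their own pace and stop on an object; the grip force is fixed at half the most. Time passes only in rows, so rows that repeat a pose let the fingers close. It gives the time, the measured TCP pose, the force, the opening and the grip force at its end, in the units of the state.
- r.sense(): the state, without advancing time (a new reading comes with each control period).
- vision.capture(name): name is "side" or "top" or "wrist"; returns (picture, depth): 420x560x3 uint8, red, green, blue; 420x560 float32, m along the optical axis (not along the pixel's ray), 0 where there is no reading.
- vision.camera_model(name): a dict with "vertical_fov" (degrees; the focal length in pixels is half the picture's height over the tangent of half this angle, whatever the lens; pixels are square), "cx", "cy" (the principal point, pixels), "extrinsics" (4x4, takes a point from camera to world coordinates); the wrist camera has in their place "mount" (4x4, takes a point from camera to tool coordinates, whose origin is the TCP and whose axes are the flange's). Camera axes: x right, y down, z forward; pixel columns grow to the right and rows downward; lengths in m; the calibration is good to about 2 mm. The wrist camera is an equidistant fisheye: a pixel r from the principal point sees the ray r / f radians off the axis. A picture is of the moment at which its call begins: read the wrist's pose just before it. camera_model takes no time and is no camera call.
- r.finish_job(): hands the job in; it is judged then, once.
Trained networks look in the newest picture that a camera, given by its name, has taken for a name from the list of things; names that differ only in an ending like _2 or _b are one class to them, and where a whole thing is asked for, a point or a joint stands for the part that bears it (a point fixed in the world has none). Each returns a list of dicts, best first, with "conf" (0 to 1); they miss things now and then, are a little off and sometimes report something else, mostly with a low value. They report only what shows in the picture. A call takes as long as a camera call.
- vision.find_in(camera, thing): "uv" ([column, row] in pixels, amid what is visible of it).
- vision.cut_out(camera, thing): "region" (420x560 bool, what is visible of it) and "uv" ([column, row] in pixels, amid what is visible of it).
The state is a dict: "time_s": time; "joints": joint angles; "joint_velocities": joint speeds; "effort": joint torques, N m; "tcp_pos": TCP position; "ee_rot": TCP orientation; "wrist_force": force on the tool from outside, world axes, zero at the start; "moment": the same for the moment, N m; "gripper_width": opening from 0.0 (shut) to 1.0 (fully open); "gripper_force": force on a finger pad.
Only numpy, scipy, OpenCV 4.12 (cv2) and the standard library are available. Lean on these libraries where they do the work, as an engineer would, in place of code of your own. Each camera call takes 0.05 s, during which the arm holds its last target. There are 200 camera calls.

## Task

The scraper paddle of the sloping puree sieve has to be washed. Its red bar knob has a left-hand thread: loosen it by turning it clockwise, about half a turn (if it comes up solid you are turning it the wrong way: do not force it), then draw the paddle up the slope, out from under the knob, without forcing it, and set it down in the grey tray, not dropped: lying flat with its blue handle up. Leave the knob loosened and the other things on the table where they are.

Things in the scene. Friction and masses are not known exactly. Their poses are not given: they have to be found in the camera images.
- sieve: The puree sieve, fixed: white motor base under a round perforated steel disc, 310 mm across, sloping 30 degrees. Origin: on the table, straight below the disc's centre; own z vertical; the disc rises along its own +x and so faces up and towards its own -x (roughly the robot).
- knob (a joint): Turn of the red bar knob, rad; grows CLOCKWISE seen from above, which loosens it (left-hand thread). 0 tight, starts 0 to 0.5, end stop 4.2. Rises 15 mm per turn square to the disc, stays where left; friction 0.2 N m. Anticlockwise it meets a firm stop just below 0; past -0.1 its thread is spoilt. The paddle is trapped until about 1.8, slides freely under the knob's 40 mm flange from about 2.3.
- knob_grip (a point): Grip point of the red bar knob, on the spindle axis, 46.5 mm above the disc when tight. The bar is 70 mm long (own x), 16 mm wide (own y), 36 mm tall; own z points away from the disc along the spindle axis, 30 degrees from vertical. The bar's top is 13 mm above this point along z, its underside 23 mm below.
- paddle: Loose white scraper paddle, flat, 190 x 60 x 5 mm, 0.2 kg, a blue upright rib as handle. Origin: underside of the fork, on the spindle axis when fitted. Own x runs from fork to blade (up the slope when fitted), spanning -29 to +161 mm; own z is square to it, handle side. Fitted, it lies on the disc and hangs by the end of its fork's slot on the spindle.
- paddle_grip (a point): Grip point in the paddle's blue rib: x = 106 mm, 28 mm above the paddle's underside. The rib is 66 mm long (paddle's x), 14 mm wide (paddle's y) and reaches from 5 to 45 mm above the underside.
- paddle_mid (a point): Middle of the paddle's underside: 66 mm along its x from its origin.
- disc_centre (a point): Centre of the disc's upper face, 135 mm above the sieve's origin. A steel spindle (16 mm across, 34 mm long) stands here square to the disc. Two guide pins, 10 mm across and 14 mm tall, flank the 60 mm wide fork 15 mm up the slope from the spindle axis, with 1.5 mm play.
- paddle_fork (a point): The fork's middle (the paddle's origin). Its slot, 20 mm wide, opens towards the paddle's -x and ends at x = +8 mm; lips on the prong tips, up to 11 mm above the underside, hook behind the knob's flange, so after loosening the paddle must be drawn about 55 mm along its +x before it is lifted square to the disc.
- knob_flange: Round brass flange, 40 mm across and 7 mm thick, that carries the red bar knob and rises with it. Origin: centre of its underside, 6.5 mm above the disc when tight; own z along the spindle axis, away from the disc. The paddle's lips catch on its rim while it is low.
- tray: Grey open wash tray, fixed, 290 mm (own x) by 160 mm (own y) by 45 mm tall, walls 4 mm, floor 4 mm thick. Origin: under its centre, on the table.
- jar_a: Bystander: jar of puree with a white lid, 70 mm across, 110 mm tall; origin at the middle of its underside.
- jar_b: Bystander: jar of puree, 70 mm across, 110 mm tall; origin at the middle of its underside.
- jar_c: Bystander: jar of puree, 80 mm across, 140 mm tall; origin at the middle of its underside.
- jar_d: Bystander: small jar of puree, 70 mm across, 80 mm tall; origin at the middle of its underside.
- jar_e: Bystander: jar of puree, 80 mm across, 140 mm tall; origin at the middle of its underside.
- jug: Bystander: clear measuring jug with a handle, 100 mm across, 120 mm tall; origin at the middle of its underside.
- spatula: Bystander: spatula with a wooden handle lying on the table, 240 mm long; origin at the middle of its underside.

How it is judged:
By the outcome, as a careful person would: the job done as asked, in the order asked, and still so for the second after the job is handed in, with the robot touching nothing.
It also fails if it takes over 64 s, if anything falls off the work surface, if the arm or the gripper's body presses on something with over 40 N, if the wrist force passes 120 N, or if a joint passes its speed limit or range.

## Working session

There is one attempt and no reset: what is moved stays moved. The work goes in short steps, Python scripts to look and compute and a shell command to move; the robot and the scene stay as the last step left them, time stands still between calls to the robot, and variables do not carry over. Pictures are saved under pics/ and viewed, at most 11 in all, crops included, and the job is handed in when it is done.

```bash
mkdir -p pics; cat > h.py <<'E'
import numpy as np, cv2
from station import r, vision
def cam(n):
    m=vision.camera_model(n); f=210/np.tan(np.radians(m['vertical_fov']/2)); return m,f
def cloud(n,depth):
    m,f=cam(n); T=np.array(m['extrinsics']); v,u=np.mgrid[:420,:560]
    p=np.stack([(u-m['cx'])/f*depth,(v-m['cy'])/f*depth,depth],-1)
    return p@T[:3,:3].T+T[:3,3]
def save(n,name,scale=1):
    p,d=vision.capture(n); cv2.imwrite('pics/'+name,cv2.cvtColor(p,cv2.COLOR_RGB2BGR)); return p,d
E
python3 - <<'E'
from h import *
for n in('top','side'):
    p,d=save(n,n+'0.png'); P=cloud(n,d)
    np.save(n+'P.npy',P); np.save(n+'I.npy',p)
    for t in ['sieve','knob_grip','knob_flange','paddle','paddle_grip','disc_centre','tray','jar_a','jug','spatula']:
        try: c=vision.cut_out(n,t)
        except Exception as e: print(n,t,e); continue
        for k in c[:5]:
            g=k['region']&(d>0); q=P[g]
            if len(q): print(n,t,round(k['conf'],2),np.round(k['uv']),g.sum(),np.median(q,0).round(3),np.percentile(q,3,axis=0).round(3),np.percentile(q,97,axis=0).round(3))
s=r.sense();print(s['time_s'],s['tcp_pos'],np.round(s['ee_rot'],3))
a=cv2.imread('pics/top0.png');b=cv2.imread('pics/side0.png');cv2.imwrite('pics/a.png',cv2.resize(np.vstack([a,b]),(800,1200))[:600]); 
E
```

```text
top sieve 0.79 [369. 221.] 7359 [ 0.491 -0.175  0.136] [ 0.38  -0.316  0.069] [ 0.604 -0.047  0.2  ]
top sieve 0.66 [430. 296.] 483 [ 0.282 -0.348  0.079] [ 0.255 -0.381  0.03 ] [ 0.309 -0.326  0.085]
top knob_grip 0.49 [374. 226.] 218 [ 0.476 -0.179  0.184] [ 0.442 -0.194  0.156] [ 0.504 -0.168  0.203]
top knob_flange 0.59 [372. 222.] 241 [ 0.479 -0.177  0.181] [ 0.444 -0.191  0.149] [ 0.503 -0.167  0.203]
top paddle 0.57 [378. 189.] 977 [ 0.573 -0.18   0.197] [ 0.473 -0.213  0.131] [ 0.628 -0.155  0.237]
top paddle_grip 0.74 [377. 191.] 980 [ 0.573 -0.181  0.197] [ 0.474 -0.214  0.131] [ 0.628 -0.156  0.237]
top disc_centre 0.65 [367. 222.] 7522 [ 0.491 -0.176  0.138] [ 0.38  -0.317  0.069] [ 0.605 -0.048  0.2  ]
top disc_centre 0.46 [373. 146.] 774 [ 0.716 -0.192  0.136] [ 0.693 -0.227  0.025] [ 0.757 -0.161  0.144]
top tray 0.94 [240. 232.] 4854 [0.465 0.213 0.005] [ 0.328  0.132 -0.001] [0.606 0.288 0.046]
top tray 0.66 [427. 296.] 564 [ 0.282 -0.349  0.078] [ 0.251 -0.385  0.012] [ 0.312 -0.326  0.085]
top jar_a 0.93 [372. 147.] 820 [ 0.717 -0.191  0.136] [ 0.693 -0.227  0.019]
[... 2030 characters left out ...]
3  0.081]
side jar_a 0.76 [189. 214.] 866 [0.75  0.168 0.081] [0.733 0.131 0.007] [0.788 0.189 0.111]
side jar_a 0.66 [231. 184.] 815 [0.712 0.023 0.078] [ 0.691 -0.021  0.001] [0.754 0.041 0.111]
side jar_a 0.66 [153. 276.] 1619 [0.678 0.382 0.11 ] [0.661 0.343 0.007] [0.729 0.41  0.141]
side jar_a 0.62 [266. 146.] 979 [ 0.716 -0.174  0.097] [ 0.693 -0.22   0.01 ] [ 0.758 -0.158  0.14 ]
side jug 0.8 [280. 120.] 466 [ 0.732 -0.345  0.096] [ 0.693 -0.376  0.046] [ 0.757 -0.245  0.119]
side spatula 0.6 [210. 378.] 1700 [0.451 0.473 0.003] [ 0.293  0.45  -0.001] [0.515 0.513 0.02 ]
1.1 [ 0.16239654 -0.60352725  0.40477191] [[-0.966 -0.26   0.   ]
 [-0.26   0.966 -0.   ]
 [ 0.    -0.    -1.   ]]
```

View pics/top0.png

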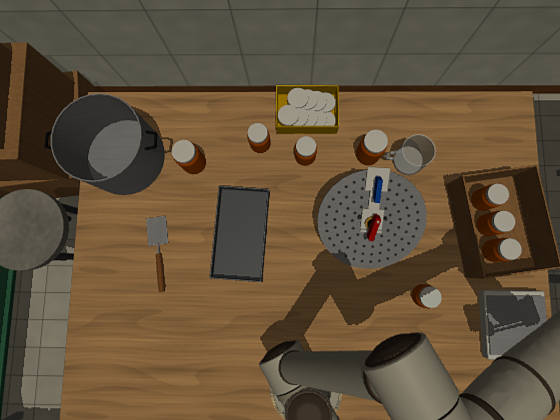

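View pics/side0.png

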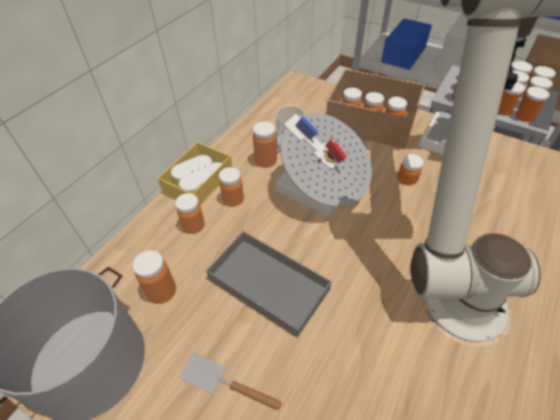

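The top view shows the disc around (370,218), the red bar at (374,227), the blue rib at (377,187) and the tray at (240,232). Next I fit the geometry.

```bash
python3 - <<'E'
from h import *
for n in('top','side'):
    P=np.load(n+'P.npy');I=np.load(n+'I.npy').astype(int);R,G,B=I[...,0],I[...,1],I[...,2]
    X,Y,Z=P[...,0],P[...,1],P[...,2]
    near=(np.hypot(X-.49,Y+.176)<.2)&(Z>.05)&(X<.66)
    g=near&(abs(R-B)<25)&(R>50); q=P[g]
    # ransac-ish plane with 30deg
    c=np.array([.49,-.176,.135]); nn=np.array([-.5,0,.866])
    for i in range(12):
        d=(q-c)@nn; w=q[abs(d)<(.015 if i<3 else .004)]
        m=w.mean(0); nn=np.linalg.svd(w-m,full_matrices=False)[2][2]; nn*=np.sign(nn[2]); c=m
    az=np.arctan2(-nn[1],-nn[0]); print(n,'normal',nn.round(3),'tilt',np.degrees(np.arccos(nn[2])).round(1),'az',np.degrees(az).round(1))
    # disc circle via min enclosing circle in plane
    up=np.array([np.cos(az)*.866,np.sin(az)*.866,.5]);sd=np.cross(nn,up)
    uv=np.c_[(w-m)@up,(w-m)@sd].astype(np.float32)
    lo=np.percentile(uv,.5,0);hi=np.percentile(uv,99.5,0)
    (cc,rad)=cv2.minEnclosingCircle(uv[(abs(uv)<.17).all(1)]); C=m+cc[0]*up+cc[1]*sd
    print('centre',C.round(4),'rad',round(rad,4),'ext',lo.round(3),hi.round(3))
    for nm,k in(('red',near&(R>100)&(G<60)&(B<70)),('blue',near&(B>R+40)&(B>80))):
        s=P[k]; a=s-C; l=np.c_[a@up,a@sd,a@nn]
        t=l[l[:,2]>np.percentile(l[:,2],95)-.008]
        box=cv2.minAreaRect((t[:,:2]*1000).astype(np.float32))
        print(nm,k.sum(),'heights',np.percentile(l[:,2],[5,50,95]).round(3),'top ctr(world)',(C+t.mean(0)@np.array([up,sd,nn])).round(4),'local',t.mean(0).round(4),'rect',np.round(box[0],1),np.round(box[1],1),'%.0f'%box[2])
        e=np.linalg.svd(t[:,:2]-t[:,:2].mean(0),full_matrices=False)[2][0]; print('  dir angle from up, toward sd',np.degrees(np.arctan2(e[1],e[0])).round(1))
P=np.load('topP.npy');I=np.load('topI.npy')
k=(P[...,0]>.3)&(P[...,0]<.63)&(P[...,1]>.11)&(P[...,1]<.31)&(P[...,2]>.03)&(P[...,2]<.06)
print('tray',cv2.minAreaRect((P[k][:,:2]*1000).astype(np.float32)))
E
```

```text
top normal [-0.501  0.027  0.865] tilt 30.1 az -3.1
centre [ 0.4972 -0.1837  0.1375] rad 0.1582 ext [-0.149 -0.148] [0.147 0.149]
red 112 heights [0.056 0.059 0.063] top ctr(world) [ 0.4637 -0.1805  0.187 ] local [-0.0043  0.0014  0.0596] rect [-3.8  1. ] [14.5 67.2] 78
  dir angle from up, toward sd 168.1
blue 112 heights [0.042 0.044 0.048] top ctr(world) [ 0.5631 -0.1859  0.227 ] local [0.1019 0.0014 0.0445] rect [101.6   1.5] [65.4 13. ] 1
  dir angle from up, toward sd -179.9
side normal [-0.5    0.027  0.865] tilt 30.1 az -3.1
centre [ 0.4969 -0.1811  0.1354] rad 0.1583 ext [-0.14  -0.162] [0.156 0.136]
red 130 heights [0.031 0.046 0.057] top ctr(world) [ 0.4651 -0.1706  0.1795] local [-0.0059  0.0088  0.0543] rect [-4.8  8.9] [ 6.5 55.7] 77
  dir angle from up, toward sd 167.3
blue 110 heights [0.036 0.044 0.047] top ctr(world) [ 0.5617 -0.1822  0.2238] local [0.1003 0.0024 0.0442] rect [100.8   2.4] [15.  60.9] 87
  dir angle from up, toward sd 179.9
tray ((465.9947509765625, 209.01620483398438), (160.99729919433594, 290.6018371582031), 86.32048034667969)
```

```bash
cat >> h.py <<'E'
from scipy.spatial.transform import Rotation as Ro
az=np.radians(-3.1); C=np.array([.493,-.1805,.135])
up=np.array([np.cos(az)*.866,np.sin(az)*.866,.5]); n=np.array([-np.cos(az)*.5,-np.sin(az)*.5,.866]); sd=np.cross(n,up)
def rot(phi,a=None):
    "tool z = -n, y at phi deg from up toward sd"
    p=np.radians(phi); Y=np.cos(p)*up+np.sin(p)*sd; Z=-n; return np.c_[np.cross(Y,Z),Y,Z]
def go(R,grasp):
    s=r.sense(); E=np.array(s['ee_rot']); T=np.array(grasp)-.164*R[:,2]
    v=Ro.from_matrix(E.T@R).as_rotvec(degrees=True)
    print('t',s['time_s'],'shift mm',((T-s['tcp_pos'])@E*1000).round(1),'rotvec',v.round(1),'j',np.round(s['joints'],1),'F',np.round(s['wrist_force'],1),'w',s['gripper_width'])
E
python3 -c "
from h import *
go(rot(-102),C+.1065*n)"
```

```text
t 1.1 shift mm [-300.7  364.8   35.5] rotvec [  40.3    2.2 -145.4] j [-60.1  22.    0.5   0.  -68.4 -14.8] F [-0.2 -0.4 -0.1] w 1.0025494545139289
```

```bash
python3 -m creep '[[1,-150,180,0,20,1,-72],[1,-150,180,0,20,1,-72],[1,-150,180,0,20,1,-72],[1,-150,180,0,20,1,-72],[1,-150,180,0,20,1,-72],[1,-150,180,0,20,1,-72],[1,-150,180,0,20,1,-72],[1,-150,180,0,20,1,-72]]'; python3 -c "
from h import *
go(rot(-102),C+.1065*n)"
```

```text
time_s: 1.77
tcp_pos: [0.261, -0.3891, 0.4053]
ee_rot: [[-0.335, -0.928, 0.167], [-0.933, 0.301, -0.196], [0.132, -0.221, -0.966]]
wrist_force: [0.1, 0.0, 0.2]
gripper_width: 0.999
gripper_force: 0.0
t 1.7667 shift mm [-238.7  -16.9    8.7] rotvec [ 24.7   1.3 -89.7] j [-35.3   3.5 -26.6   5.2 -45.6  13.2] F [0.1 0.  0.2] w 0.9992183940812696
```

```bash
python3 -m creep '[[1,-239,-17,9,25,1,-90],[1,-239,-17,9,25,1,-90],[1,-239,-17,9,25,1,-90],[1,-239,-17,9,25,1,-90],[1,-239,-17,9,25,1,-90],[1,-239,-17,9,25,1,-90],[1,-239,-17,9,25,1,-90],[1,-239,-17,9,25,1,-90]]'; python3 -c "
from h import *
go(rot(-102),C+.1065*n)"
```

```text
time_s: 2.43
tcp_pos: [0.3599, -0.1738, 0.3685]
ee_rot: [[0.539, -0.736, 0.41], [-0.753, -0.639, -0.156], [0.377, -0.225, -0.899]]
wrist_force: [-0.5, -0.4, -0.0]
gripper_width: 0.997
gripper_force: 0.0
t 2.4333 shift mm [-1.2  0.9 -1.6] rotvec [  9.3   0.6 -34.4] j [ -1.   -3.8 -46.6  21.5 -24.   21.5] F [-0.5 -0.4 -0. ] w 0.9965591865671515
```

```bash
python3 -m creep '[[1,-1,1,-1,9,0.6,-34],[1,-1,1,-1,9,0.6,-34],[1,-1,1,-1,9,0.6,-34],[1,-1,1,-1,9,0.6,-34],[1,-1,1,-1,9,0.6,-34],[1,-1,1,-1,9,0.6,-34],[1,-1,1,-1,9,0.6,-34]]'; cat >> h.py <<'E'
def wcloud(d,s):
    m,f=cam('wrist'); M=np.array(m['mount']); v,u=np.mgrid[:420,:560]; x=u-m['cx'];y=v-m['cy']; q=np.hypot(x,y)+1e-9; t=np.tan(np.minimum(q/f,1.4))
    p=np.stack([x/q*t*d,y/q*t*d,d],-1); p=p@M[:3,:3].T+M[:3,3]
    return p@np.array(s['ee_rot']).T+s['tcp_pos']
def local(w): return np.stack([(w-C)@up,(w-C)@sd,(w-C)@n],-1)
def wlook(name):
    s=r.sense(); p,d=save('wrist',name); L=local(wcloud(d,s)); I=p.astype(int);R,G,B=I[...,0],I[...,1],I[...,2]
    near=(d>0)&(np.hypot(L[...,0],L[...,1])<.25)
    for nm,k in(('red',near&(R>90)&(G<60)&(B<70)),('blue',near&(B>R+40)&(B>80))):
        l=L[k]
        if len(l)<20: print(nm,len(l)); continue
        t=l[l[:,2]>np.percentile(l[:,2],95)-.006]; b=cv2.minAreaRect((t[:,:2]*1000).astype(np.float32))
        e=np.linalg.svd(t[:,:2]-t[:,:2].mean(0),full_matrices=False)[2][0]
        print(nm,len(t),'top h mm',(np.percentile(l[:,2],[5,50,95])*1000).round(1),'ctr',np.round(b[0],1),'size',np.round(b[1],1),'ang',np.degrees(np.arctan2(e[1],e[0])).round(1))
    k=near&(abs(R-B)<25)&(abs(L[...,2])<.02)&(np.hypot(L[...,0],L[...,1])>.05)&(abs(L[...,1])>.04)
    print('disc h',(np.median(L[k][:,2])*1000).round(1),k.sum())
    return p,d,L
E
python3 -c "
from h import *
go(rot(-102),C+.1065*n); wlook('w1.png')"
```

```text
time_s: 3.02
tcp_pos: [0.3583, -0.1752, 0.3697]
ee_rot: [[0.83, -0.252, 0.498], [-0.271, -0.962, -0.035], [0.488, -0.106, -0.867]]
wrist_force: [-0.5, -0.5, 0.7]
gripper_width: 1.004
gripper_force: 0.0
t 3.0167 shift mm [-1.1 -1.8  0.1] rotvec [ 0.5 -0.  -1. ] j [ -2.1  -4.  -40.7   2.3 -23.4  74. ] F [-0.5 -0.5  0.7] w 1.0044329277249537
red 966 top h mm [58.7 60.1 61.1] ctr [-10.6  -0.5] size [16.  45.3] ang 167.2
blue 2028 top h mm [44.1 45.3 46.5] ctr [106.   -3.2] size [64.7 13.1] ang -180.0
disc h 0.3 49249
```

View pics/w1.png

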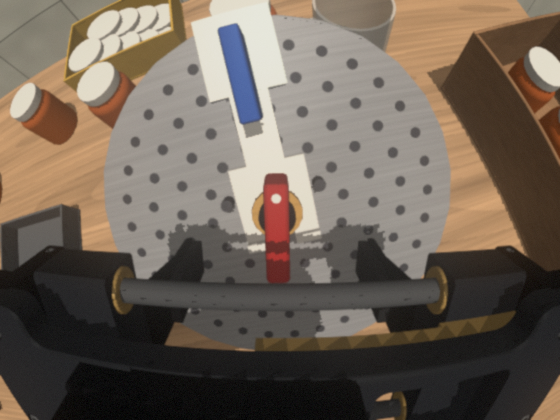

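The wrist view shows the bar at column 277, rows 175–283, centred on the brass flange, and the rib at (238,72). The spindle lies 3 mm to the right of my estimate, so I correct for that.

```bash
sed -i 's/C=np.array(\[.493,-.1805,.135\])/C=np.array([.493,-.1835,.135])/' h.py; python3 -c "
from h import *
go(rot(-102.8),C+.0465*n)"
```

```text
t 3.0667 shift mm [ 0.   0.5 60.1] rotvec [ 0.5  0.  -0.3] j [ -2.1  -4.  -40.7   2.4 -23.4  73.9] F [-1.1 -0.5  0.6] w 1.0006419089626721
```

```bash
python3 -m creep '[[0.2,0,0.5,20,0.5,0,0],[0.2,0,0.5,40,0.5,0,0],[0.2,0,0.5,52,0.5,0,0],[0.2,0,0.5,60,0.5,0,0],[0.2,0,0.5,60,0.5,0,0]]'; python3 -m creep '[[-1,0,0,0,0,0,0],[-1,0,0,0,0,0,0],[-1,0,0,0,0,0,0],[-1,0,0,0,0,0,0],[-1,0,0,0,0,0,0],[-1,0,0,0,0,0,0]]'; python3 -c "
from h import *
go(rot(-102.8),C+.0465*n)"
```

```text
time_s: 3.48
tcp_pos: [0.3878, -0.1777, 0.3155]
ee_rot: [[0.832, -0.248, 0.495], [-0.271, -0.962, -0.026], [0.483, -0.112, -0.868]]
wrist_force: [0.0, -0.3, -0.4]
gripper_width: 0.707
gripper_force: 0.0
time_s: 3.98
tcp_pos: [0.3876, -0.1777, 0.3174]
ee_rot: [[0.83, -0.248, 0.5], [-0.271, -0.962, -0.027], [0.487, -0.113, -0.866]]
wrist_force: [0.8, -0.3, -0.1]
gripper_width: 0.248
gripper_force: 0.0
t 3.9833 shift mm [ 0.2 -0.   0.2] rotvec [-0.  -0.  -0.2] j [ -2.6   3.6 -42.    1.  -14.4  75.5] F [ 0.8 -0.3 -0.1] w 0.24816970953549394
```

```bash
python3 -m creep '[[-1,0,0,0,0,0,0],[-1,0,0,0,0,0,0],[-1,0,0,0,0,0,0]]'; python3 -m creep '[[-1,0,0,0,0,0,3],[-1,0,0,-0.3,0,0,8],[-1,0,0,-0.3,0,0,8]]'
```

```text
time_s: 4.23
tcp_pos: [0.3878, -0.1772, 0.3174]
ee_rot: [[0.831, -0.246, 0.499], [-0.269, -0.963, -0.026], [0.487, -0.113, -0.866]]
wrist_force: [-1.9, 5.6, 4.1]
gripper_width: 0.189
gripper_force: 29.9
time_s: 4.48
tcp_pos: [0.3877, -0.1771, 0.3177]
ee_rot: [[0.787, -0.361, 0.5], [-0.404, -0.915, -0.026], [0.466, -0.181, -0.866]]
wrist_force: [-3.5, 7.0, 3.7]
gripper_width: 0.181
gripper_force: 29.9
```

```bash
for i in 1; do python3 -m creep '[[-1,0,0,-0.3,0,0,7],[-1,0,0,-0.6,0,0,14],[-1,0,0,-0.9,0,0,21],[-1,0,0,-1.2,0,0,28],[-1,0,0,-1.5,0,0,35],[-1,0,0,-1.75,0,0,42],[-1,0,0,-2.1,0,0,50],[-1,0,0,-2.1,0,0,50]]'; done; python3 -c "
from h import *
s=r.sense();print(s['moment'],s['joints']); go(rot(-102.8),C+.0465*n)"
```

```text
time_s: 5.15
tcp_pos: [0.3868, -0.177, 0.3196]
ee_rot: [[0.228, -0.835, 0.5], [-0.96, -0.278, -0.026], [0.16, -0.474, -0.866]]
wrist_force: [-1.2, 8.0, 2.4]
gripper_width: 0.187
gripper_force: 29.9
[2.03638264 1.171714   1.35301817] [ -2.44516885   3.31241457 -41.87629454   0.93521113 -14.77409547
  17.33407852]
t 5.15 shift mm [0.7 0.4 2.6] rotvec [ -0.1   0.  -58.4] j [ -2.4   3.3 -41.9   0.9 -14.8  17.3] F [-1.2  8.   2.4] w 0.1865055314574873
```

```bash
python3 -m creep '[[-1,0,0,-0.3,0,0,7],[-1,0,0,-0.6,0,0,14],[-1,0,0,-0.9,0,0,21],[-1,0,0,-1.2,0,0,28],[-1,0,0,-1.5,0,0,35],[-1,0,0,-1.75,0,0,42],[-1,0,0,-2.1,0,0,50],[-1,0,0,-2.1,0,0,50]]'; python3 -m creep '[[-1,0,0,-0.3,0,0,7],[-1,0,0,-0.6,0,0,14],[-1,0,0,-0.9,0,0,21],[-1,0,0,-1.2,0,0,28],[-1,0,0,-1.5,0,0,35],[-1,0,0,-1.75,0,0,42],[-1,0,0,-2.1,0,0,50],[-1,0,0,-2.1,0,0,50]]'; python3 -c "
from h import *
s=r.sense();print(s['moment'],s['joints']); go(rot(-102.8),C+.0465*n)"
```

```text
time_s: 5.82
tcp_pos: [0.3859, -0.1769, 0.3215]
ee_rot: [[-0.493, -0.712, 0.5], [-0.83, 0.557, -0.026], [-0.261, -0.428, -0.865]]
wrist_force: [-1.5, 7.2, 4.1]
gripper_width: 0.181
gripper_force: 29.9
time_s: 6.48
tcp_pos: [0.385, -0.177, 0.3234]
ee_rot: [[-0.862, -0.079, 0.501], [-0.107, 0.994, -0.026], [-0.496, -0.076, -0.865]]
wrist_force: [-1.0, 6.3, 2.5]
gripper_width: 0.184
gripper_force: 29.9
[1.5932968  0.83903872 1.12457229] [ -2.45770968   2.77788477 -41.74821052   0.91456132 -15.38057619
 -82.63801452]
t 6.4833 shift mm [ 0.6 -0.6  6.8] rotvec [-1.000e-01  1.000e-01 -1.584e+02] j [ -2.5   2.8 -41.7   0.9 -15.4 -82.6] F [-1.   6.3  2.5] w 0.1838368976840868
```

```bash
python3 -m creep '[[0.3,0,0,0,0,0,0],[0.3,0,0,0,0,0,0],[0.3,0,0,0,0,0,0],[0.3,0,0,-15,0,0,0],[0.3,0,0,-35,0,0,0],[0.3,0,0,-60,0,0,0],[0.3,0,0,-60,0,0,0]]'; python3 -c "
from h import *
wlook('w2.png'); go(rot(90),C+.106*up+.078*n)"
```

```text
time_s: 7.07
tcp_pos: [0.3538, -0.1762, 0.3781]
ee_rot: [[-0.859, -0.081, 0.505], [-0.11, 0.994, -0.028], [-0.499, -0.079, -0.863]]
wrist_force: [-0.0, -0.3, 0.4]
gripper_width: 0.609
gripper_force: 0.0
red 5 top h mm [40.9 46.5 63. ] ctr [-42.7  38.1] size [ 0.6 93.4] ang 100.1
blue 426 top h mm [44.6 45.5 46.6] ctr [92.8 -0.4] size [13.  31.6] ang -2.5
disc h 0.4 44446
t 7.1167 shift mm [-104.3  -16.3   37.2] rotvec [-0.   0.2  9. ] j [ -2.5  -4.9 -39.8   0.7 -24.9 -82.1] F [ 0.7  0.2 -0. ] w 0.6217859947565781
```

View pics/w2.png

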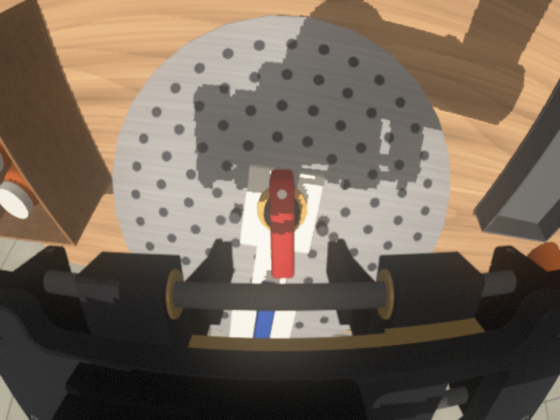

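The bar at (283,225) is turned about 158° and still loosened, with the rib at (265,322) behind the gripper bar. Next I move over the rib.

```bash
python3 -m creep '[[0.3,-35,-5,0,0,0,5],[0.3,-75,-12,0,0,0,9],[0.3,-104,-16,15,0,0,9],[0.3,-104,-16,37,0,0,9],[0.3,-104,-16,37,0,0,9],[0.3,-104,-16,37,0,0,9]]'; python3 -c "
from h import *
wlook('w3.png'); go(rot(90),C+.106*up+.028*n)"
```

```text
time_s: 7.62
tcp_pos: [0.4642, -0.1816, 0.3925]
ee_rot: [[-0.868, 0.055, 0.494], [0.048, 0.998, -0.026], [-0.494, 0.001, -0.869]]
wrist_force: [-1.2, 0.2, -0.3]
gripper_width: 0.65
gripper_force: 0.0
red 2650 top h mm [65.4 66.8 67.9] ctr [1.2 0.6] size [65.1 15.8] ang 2.8
blue 773 top h mm [44.5 45.5 46.6] ctr [96.9  0.3] size [12.5 55.9] ang 0.1
disc h 0.4 60801
t 7.6667 shift mm [-2.2 -0.4 46.6] rotvec [ 0.  -0.2 -0. ] j [ -2.6   5.2 -26.7   0.5 -28.4 -90.9] F [-0.2  0.8 -0.1] w 0.6481730273157211
```

View pics/w3.png

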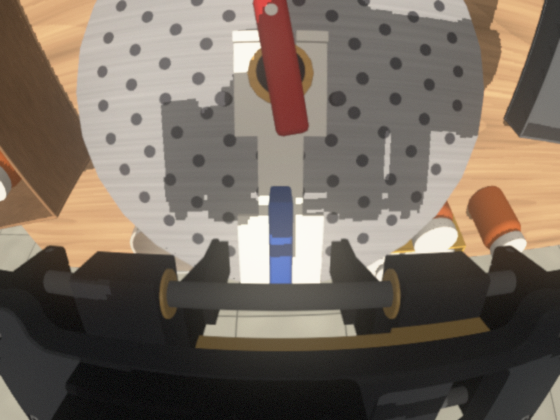

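The rib is centred between the fingers at (281,235). The knob has risen 6.9 mm, about 2.9 rad. I descend and grip.

```bash
python3 -m creep '[[0.3,-2,0,15,0,0,0],[0.3,-2,0,30,0,0,0],[0.3,-2,0,40,0,0,0],[0.3,-2,0,46,0,0,0],[-1,-2,0,46,0,0,0],[-1,-2,0,46,0,0,0],[-1,-2,0,46,0,0,0],[-1,-2,0,46,0,0,0]]';python3 -m creep '[[-1,0,0,0,0,0,0],[-1,0,0,0,0,0,0],[-1,0,0,0,0,0,0],[-1,0,0,0,0,0,0]]'; python3 -c "
from h import *
go(rot(90),C+.106*up+.028*n)"
```

```text
time_s: 8.33
tcp_pos: [0.4885, -0.1828, 0.3571]
ee_rot: [[-0.864, 0.054, 0.5], [0.047, 0.999, -0.027], [-0.501, 0.001, -0.866]]
wrist_force: [-0.6, -0.7, 0.1]
gripper_width: 0.431
gripper_force: 0.0
time_s: 8.67
tcp_pos: [0.4886, -0.1828, 0.3565]
ee_rot: [[-0.865, 0.054, 0.499], [0.048, 0.999, -0.026], [-0.5, 0.001, -0.866]]
wrist_force: [-0.4, 0.3, 1.2]
gripper_width: 0.158
gripper_force: 30.0
t 8.6667 shift mm [ 0.9 -0.5  2.1] rotvec [ 0. -0. -0.] j [ -2.6   9.9 -27.2   0.5 -23.  -90.9] F [-0.4  0.3  1.2] w 0.15831725728740603
```

```bash
python3 -m creep '[[-1,-3,0,0,0,0,0],[-1,-6,0,0,0,0,0],[-1,-10,0,0,0,0,0],[-1,-14,0,0,0,0,0],[-1,-18,0,0,0,0,0],[-1,-18,0,0,0,0,0]]'
```

```text
time_s: 9.17
tcp_pos: [0.5007, -0.184, 0.3632]
ee_rot: [[-0.871, 0.056, 0.487], [0.05, 0.998, -0.026], [-0.488, 0.002, -0.873]]
wrist_force: [-11.6, 0.8, 4.8]
gripper_width: 0.158
gripper_force: 30.0
```

```bash
python3 -m creep '[[-1,0,0,0,0,0,0],[-1,0,0,0,0,0,0]]'; python3 -c "
from h import *
s=r.sense();print(s['moment']); go(rot(90),C+.124*up+.028*n); wlook('w4.png')"
```

```text
time_s: 9.33
tcp_pos: [0.5007, -0.184, 0.3633]
ee_rot: [[-0.871, 0.056, 0.487], [0.05, 0.998, -0.026], [-0.488, 0.002, -0.873]]
wrist_force: [-13.2, 0.8, 4.5]
gripper_width: 0.161
gripper_force: 30.0
[0.20390429 3.85162409 0.0169376 ]
t 9.3333 shift mm [-3.2  0.1  1.8] rotvec [ 0.  -0.8 -0.2] j [ -2.7  10.6 -24.9   0.4 -25.3 -90.9] F [-13.2   0.8   4.5] w 0.16099415135881162
red 2127 top h mm [65.3 66.8 68. ] ctr [16.6  5.8] size [34.7 10.4] ang 10.6
blue 2686 top h mm [25.5 45.3 46.3] ctr [115.7  -0.9] size [64.4 13.7] ang -0.2
disc h 0.4 70366
```

View pics/w4.png

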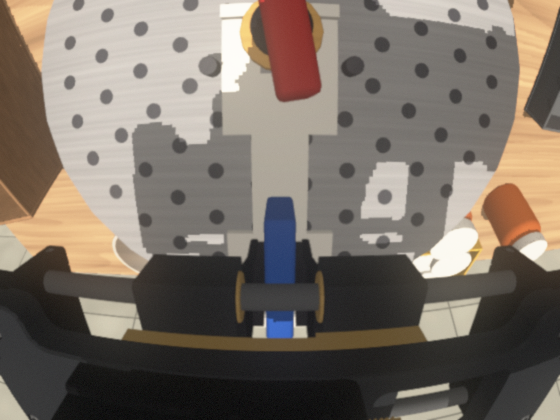

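The paddle at the neck (281,180) has moved about 10 mm and resists with about 10 N. The lips, at (235,10) and (325,10), seem to be at the flange rim. I'll check the heights in the same depth picture and avoid forcing it.

```bash
python3 - <<'E'
from h import *
s=r.sense(); p,d=vision.capture('wrist'); L=local(wcloud(d,s))*1000; I=p.astype(int);R,G,B=I[...,0],I[...,1],I[...,2]
v,u=np.mgrid[:420,:560]
def rep(nm,k):
    k=k&(d>0); l=L[k]; print(nm,k.sum(), l.mean(0).round(1) if len(l) else '', np.percentile(l,[5,95],axis=0).round(1).tolist() if len(l) else '')
for r0,r1 in((0,5),(5,10),(10,15),(15,20),(20,40),(40,60),(70,100),(100,130),(140,170),(170,195)):
    rep(('left',r0),(v>=r0)&(v<r1)&(u>226)&(u<238)); rep(('right',r0),(v>=r0)&(v<r1)&(u>326)&(u<334)) if r0<130 else rep('neck',(v>=r0)&(v<r1)&(u>258)&(u<300))
rep('brass',(R>B+50)&(R>100)&(G>70)&(v<75)&(u>235)&(u<330))
rep('disc nearby L',(v<100)&(u>150)&(u<195)&(R>110)); rep('disc R',(v<100)&(u>380)&(u<430)&(R>110))
cv2.imwrite('pics/z.png',cv2.resize(cv2.cvtColor(p[:150,180:380],cv2.COLOR_RGB2BGR),(800,600),interpolation=cv2.INTER_CUBIC))
E
```

```text
('left', 0) 54 [-22.1 -25.7   3. ] [[-24.3, -28.7, -1.0], [-17.8, -22.4, 12.2]]
('right', 0) 35 [-22.2  26.3   2.8] [[-24.4, 24.3, -0.2], [-17.6, 28.3, 12.3]]
('left', 5) 55 [-16.2 -24.4  11.9] [[-17.3, -26.9, 10.7], [-15.0, -21.8, 12.9]]
('right', 5) 35 [-16.2  24.8  11.7] [[-17.2, 23.2, 10.2], [-14.9, 26.3, 12.8]]
('left', 10) 55 [-13.3 -24.3  12. ] [[-14.4, -26.8, 11.0], [-12.1, -21.8, 13.2]]
('right', 10) 35 [-13.3  24.8  11.9] [[-14.4, 23.2, 10.6], [-12.2, 26.3, 13.1]]
('left', 15) 54 [-11.3 -24.7   9.6] [[-11.7, -27.0, 5.5], [-10.8, -22.2, 12.8]]
('right', 15) 35 [-11.2  25.    9.7] [[-11.8, 23.5, 5.1], [-10.7, 26.6, 12.9]]
('left', 20) 218 [ -5.4 -25.1   5.8] [[-10.5, -27.8, 4.6], [-0.4, -22.5, 6.9]]
('right', 20) 140 [-5.3 25.5  5.9] [[-10.1, 23.9, 4.8], [-0.4, 27.1, 7.1]]
('left', 40) 220 [  5.7 -25.1   5.8] [[0.8, -27.7, 4.6], [10.4, -22.4, 6.8]]
('right', 40) 139 [ 5.8 25.4  5.9] [[1.0, 23.8, 4.9], [10.6, 27.0, 6.9]]
('left', 70) 327 [ 24.4 -25.2   5.7] [[17.3, -27.8, 4.6], [31.6, -22.6, 6.7]]
('right', 70) 208 [24.5 25.4  5.8] [[17.4, 23.8, 4.8], [31.6, 27.0, 6.8]]
('left', 100) 328 [ 40.3 -25.4   5.8] [[33.2, -27.9, 4.7], [47.3, -22.7, 6.9]]
('right', 100) 209 [40.4 25.5  5.7] [[33.3, 23.9, 4.5], [47.5, 27.2, 6.8]]
('left', 140) 329 [ 62.1 -26.7   0.3] [[54.7, -29.4, -0.7], [69.6, -23.9, 1.4]]
neck 1228 [61.7 -1.   5.6] [[54.5, -10.6, 4.6], [68.9, 8.5, 6.6]]
('left', 170) 275 [ 77.5 -27.2   0.4] [[71.3, -30.0, -0.4], [83.9, -24.4, 1.6]]
neck 1017 [76.5 -1.1  5.6] [[70.4, -10.9, 4.6], [82.6, 8.6, 6.6]]
brass 1337 [ 3.5 -3.7 27.2] [[-12.3, -17.8, 19.8], [19.0, 18.0, 65.8]]
disc nearby L 4378 [  1.7 -59.4   0.4] [[-25.1, -71.2, -0.7], [27.6, -47.8, 1.6]]
disc R 4382 [ 0.9 68.9  0.4] [[-26.6, 56.2, -0.7], [27.4, 83.3, 1.6]]
```

View pics/z.png

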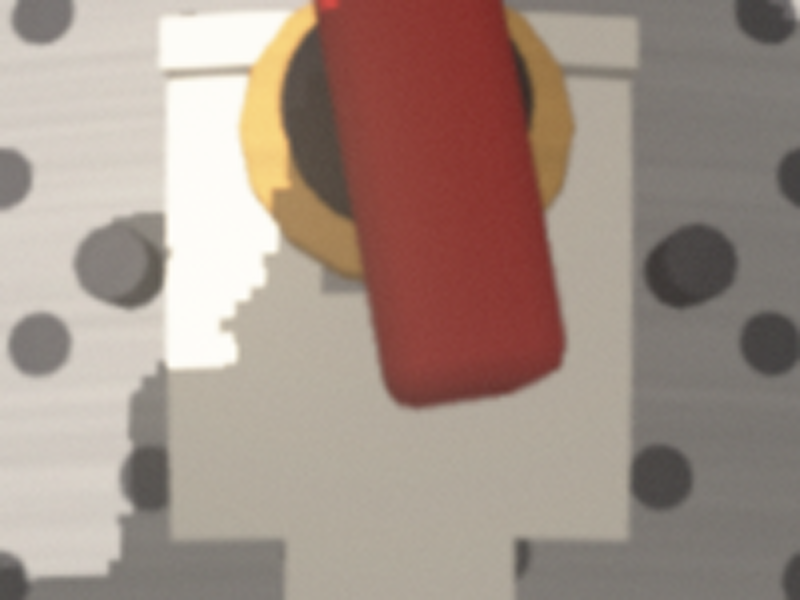

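```bash
python3 -m creep '[[-1,3,0,0,0,0,0],[-1,6,0,0,0,0,0],[-1,6,0,0,0,0,0],[-1,6,0,0,0,0,0]]'; python3 - <<'E'
from h import *
s=r.sense(); print(s['wrist_force'],s['moment']); p,d=vision.capture('wrist'); L=local(wcloud(d,s))*1000; I=p.astype(int);R,G,B=I[...,0],I[...,1],I[...,2]
v,u=np.mgrid[:420,:560]
k=(R>B+50)&(G>70)&(v<75)&(u>235)&(u<330)&(d>0)&(L[...,2]<40); l=L[k]; print('brass',len(l),np.percentile(l[:,2],[5,25,50,75,95]).round(1), l.min(0).round(1),l.max(0).round(1))
k=(v<25)&(u>224)&(u<336)&(d>0)&(L[...,2]>9)&(L[...,2]<14.5); l=L[k]; print('lips',len(l),np.percentile(l[:,2],[5,50,95]).round(1),l[:,0].min(),l[:,0].max())
k=(d>0)&(L[...,2]>10.5)&(L[...,2]<16)&(L[...,0]>5)&(L[...,0]<25)&(abs(L[...,1])>28)&(abs(L[...,1])<45)
for sg in(-1,1): q=L[k&(np.sign(L[...,1])==sg)]; print('pin',len(q),q.mean(0).round(1) if len(q) else '')
k=(d>0)&(abs(L[...,2]-5.7)<1.6)&(L[...,0]>0)&(L[...,0]<48)&(abs(L[...,1])<33); q=L[k]; print('fork sd range',np.percentile(q[:,1],[.5,99.5]).round(1))
go(rot(90),C+.124*up+.028*n)
E
```

```text
time_s: 9.77
tcp_pos: [0.4987, -0.1834, 0.3621]
ee_rot: [[-0.866, 0.054, 0.497], [0.047, 0.999, -0.027], [-0.498, 0.001, -0.867]]
wrist_force: [-4.1, -0.3, 2.3]
gripper_width: 0.162
gripper_force: 30.0
[-4.0826036  -0.27697206  2.30632806] [-0.14705483  2.00621471 -0.0836138 ]
brass 1175 [19.7 20.4 20.9 21.4 22.3] [-23.4 -19.8  -0.1] [18.3 19.5 32.5]
lips 609 [10.1 11.7 12.8] -18.981529770713173 -10.869585056866184
pin 311 [ 14.8 -35.9  14.1]
pin 301 [14.9 36.2 14.1]
fork sd range [-30.5  29.3]
t 9.8167 shift mm [-5.5 -0.4  1.8] rotvec [ 0.  -0.2 -0. ] j [ -2.6  10.4 -25.5   0.5 -24.2 -90.9] F [-3.9  0.4  2.5] w 0.1591696393655261
```

```bash
python3 -m creep '[[-1,0,0,-1,0,-0.3,0],[-1,0,0,-1,0,-0.3,0]]'; python3 -m creep '[[-1,-3,0,0,0,0,0],[-1,-6,0,0,0,-0.3,0],[-1,-6,0,0,0,-0.3,0]]';  python3 -c "
from h import *
go(rot(90),C+.124*up+.028*n)"
```

```text
time_s: 9.98
tcp_pos: [0.498, -0.1833, 0.3623]
ee_rot: [[-0.864, 0.055, 0.501], [0.048, 0.999, -0.026], [-0.501, 0.001, -0.865]]
wrist_force: [-2.6, -0.7, -1.3]
gripper_width: 0.16
gripper_force: 30.0
time_s: 10.23
tcp_pos: [0.5045, -0.1836, 0.3664]
ee_rot: [[-0.859, 0.054, 0.509], [0.047, 0.999, -0.027], [-0.51, 0.001, -0.86]]
wrist_force: [-1.7, 1.2, -1.2]
gripper_width: 0.158
gripper_force: 30.0
t 10.2333 shift mm [ 1.7 -0.5  2.6] rotvec [ 0.   0.6 -0. ] j [ -2.6  10.6 -24.7   0.5 -24.1 -90.9] F [-1.7  1.2 -1.2] w 0.157951846432372
```

It moves freely now with the blade eased off the disc. I continue gently.

```bash
python3 -m creep '[[-1,-3,0,0,0,0,0],[-1,-6,0,0,0,0,0],[-1,-9,0,0,0,0,0],[-1,-12,0,0,0,0,0],[-1,-12,0,0,0,0,0]]';  python3 -c "
from h import *
go(rot(90),C+.164*up+.030*n)"
```

```text
time_s: 10.65
tcp_pos: [0.515, -0.1842, 0.373]
ee_rot: [[-0.859, 0.054, 0.51], [0.047, 0.999, -0.027], [-0.511, 0.001, -0.86]]
wrist_force: [-1.0, 0.2, -1.0]
gripper_width: 0.16
gripper_force: 30.0
t 10.65 shift mm [-25.9  -0.5   1.4] rotvec [ 0.   0.7 -0. ] j [ -2.6  11.2 -22.9   0.5 -25.3 -90.8] F [-1.   0.2 -1. ] w 0.16022251031318643
```

```bash
python3 -m creep '[[-1,-4,0,0,0,0,0],[-1,-8,0,0,0,0,0],[-1,-12,0,0,0,0,0],[-1,-17,0,0,0,0,0],[-1,-22,0,0,0,0,0],[-1,-26,0,0,0,0,0],[-1,-30,0,0,0,0,0],[-1,-30,0,0,0,0,0]]';  python3 -c "
from h import *
go(rot(90),C+.168*up+.030*n); wlook('w5.png')"
```

```text
time_s: 11.32
tcp_pos: [0.5408, -0.1856, 0.3882]
ee_rot: [[-0.859, 0.054, 0.509], [0.047, 0.999, -0.027], [-0.51, 0.0, -0.86]]
wrist_force: [0.5, 0.5, -1.8]
gripper_width: 0.163
gripper_force: 30.0
t 11.3167 shift mm [ 0.1 -0.4  1.4] rotvec [ 0.   0.7 -0. ] j [ -2.7  12.6 -18.4   0.4 -28.3 -90.7] F [ 0.5  0.5 -1.8] w 0.1631272325783943
red 0
blue 2582 top h mm [45.6 46.8 47.8] ctr [167.   -0.5] size [13.3 64.5] ang -0.1
disc h 0.4 51566
```

View pics/w5.png

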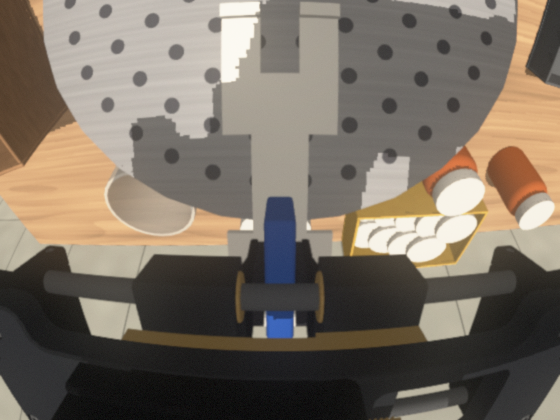

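The slot at (280,40) is now clear of the spindle and knob. I lift square to the disc.

```bash
python3 -m creep '[[-1,0,0,-10,0,0,0],[-1,0,0,-25,0,0,0],[-1,0,0,-45,0,0,0],[-1,0,0,-65,0,0,0],[-1,0,0,-85,0,0,0],[-1,0,0,-95,0,0,0]]';  cat >> h.py <<'E'
def flat(yaw):
    a=np.radians(yaw); X=-np.array([np.cos(a),np.sin(a),0]); Z=np.array([0,0,-1.]); return np.c_[X,np.cross(Z,X),Z]
E
python3 -c "
from h import *
go(flat(-3.5),[.506,.2066,.20])"
```

```text
time_s: 11.87
tcp_pos: [0.4903, -0.1831, 0.4724]
ee_rot: [[-0.858, 0.054, 0.512], [0.047, 0.999, -0.028], [-0.512, 0.0, -0.859]]
wrist_force: [0.0, -0.1, -1.6]
gripper_width: 0.159
gripper_force: 30.0
t 11.8667 shift mm [ 60.3 389.9  90.4] rotvec [ 0.1 30.8  0.4] j [ -2.6   3.9 -16.3   0.4 -38.9 -90.7] F [ 0.  -0.1 -1.6] w 0.15876850465619807
```

```bash
python3 -m creep '[[-1,0,20,0,0,2,0],[-1,5,50,5,0,5,0],[-1,10,80,10,0,8,0],[-1,15,110,15,0,11,0],[-1,20,140,20,0,14,0],[-1,25,170,25,0,17,0],[-1,30,195,30,0,20,0],[-1,30,200,30,0,20,0]]';
python3 -c "
from h import *
go(flat(-3.5),[.506,.2066,.16])"
```

```text
time_s: 12.53
tcp_pos: [0.4919, 0.0201, 0.4271]
ee_rot: [[-0.982, 0.052, 0.18], [0.051, 0.999, -0.008], [-0.18, 0.002, -0.984]]
wrist_force: [0.3, 0.3, -2.8]
gripper_width: 0.162
gripper_force: 30.0
t 12.5333 shift mm [ 14.2 186.8 102.6] rotvec [ 0.1 10.4  0.5] j [  22.4    5.8  -20.4    5.3  -54.4 -118.1] F [ 0.3  0.3 -2.8] w 0.16202256547146532
```

```bash
python3 -m creep '[[-1,2,25,10,0,3,0],[-1,4,55,30,0,6,0],[-1,8,85,50,0,9,0.5],[-1,12,115,75,0,10.4,0.5],[-1,14,145,95,0,10.4,0.5],[-1,14,170,102,0,10.4,0.5],[-1,14,187,102,0,10.4,0.5],[-1,14,187,102,0,10.4,0.5]]';
python3 -c "
from h import *
go(flat(-3.5),[.506,.2066,.034])
p,d=save('side','s2.png'); P=cloud('side',d); I=p.astype(int)
k=(P[...,0]>.35)&(P[...,0]<.6)&(P[...,1]>.13)&(P[...,1]<.29)&(P[...,2]>.08)&(P[...,2]<.15)&(I.min(-1)>130); q=P[k]; print(len(q),q.min(0),q.max(0)); print(np.polyfit(q[:,0],q[:,2],1),np.polyfit(q[:,1],q[:,2],1))
cv2.imwrite('pics/s2c.png',cv2.resize(cv2.cvtColor(p[150:360,170:450],cv2.COLOR_RGB2BGR),(800,600)))"
```

```text
time_s: 13.2
tcp_pos: [0.5078, 0.2066, 0.3259]
ee_rot: [[-0.998, 0.06, 0.005], [0.06, 0.998, 0.003], [-0.005, 0.003, -1.0]]
wrist_force: [0.7, -0.2, -2.1]
gripper_width: 0.153
gripper_force: 30.0
t 13.2 shift mm [  2.5  -0.5 127.9] rotvec [0.2 0.3 0.1] j [ 3.910e+01  1.870e+01 -1.700e+01  1.000e-01 -5.400e+01 -1.326e+02] F [ 0.7 -0.2 -2.1] w 0.15338306345008204
622 [0.3773656  0.1825024  0.11123707] [0.47301886 0.24507606 0.13108509]
[0.13748901 0.06282953] [0.00956319 0.11895174]
```

View pics/s2c.png

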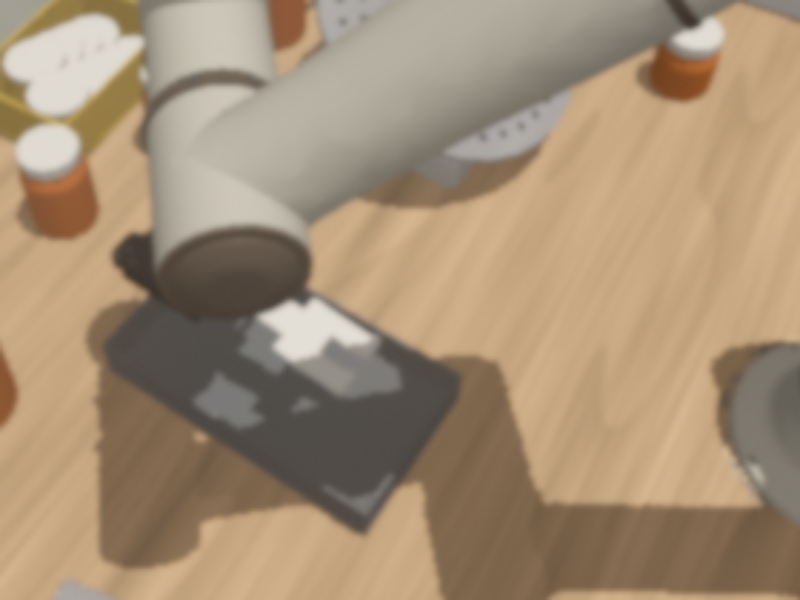

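The paddle hangs over the tray at crop (310,330) with its fork end sagging about 7°. Lowering onto the floor will level it, so I go down gently and watch the force.

```bash
python3 -m creep '[[-1,0,0,20,0,0,0],[-1,1,0,45,0,0,0],[-1,2,0,70,0,0,0],[-1,2.5,0,88,0,0,0],[-1,2.5,0,100,0,0,0],[-1,2.5,0,105,0,0,0],[-1,2.5,0,105,0,0,0]]'; python3 -m creep '[[-1,0,0,3,0,0,0],[-1,0,0,6,0,0,0],[-1,0,0,9,0,0,0],[-1,0,0,12,0,0,0],[-1,0,0,15,0,0,0],[-1,0,0,15,0,0,0]]'
python3 -c "
from h import *
go(flat(-3.5),[.506,.2066,.034])"
```

```text
time_s: 13.83
tcp_pos: [0.505, 0.2032, 0.2208]
ee_rot: [[-0.998, 0.064, 0.003], [0.064, 0.998, 0.001], [-0.002, 0.001, -1.0]]
wrist_force: [-0.4, -1.2, -2.3]
gripper_width: 0.155
gripper_force: 30.0
time_s: 14.33
tcp_pos: [0.5051, 0.2043, 0.2056]
ee_rot: [[-0.998, 0.063, 0.004], [0.063, 0.998, 0.002], [-0.003, 0.002, -1.0]]
wrist_force: [2.2, 0.7, 0.1]
gripper_width: 0.157
gripper_force: 30.0
t 14.3333 shift mm [-0.8  2.3  7.6] rotvec [ 0.1  0.2 -0.1] j [ 3.910e+01  2.740e+01 -2.450e+01  1.000e-01 -3.780e+01 -1.328e+02] F [2.2 0.7 0.1] w 0.15730236901247682
```

```bash
python3 -m creep '[[-1,0,0,1.5,0,0,0],[-1,0,0,3,0,0,0],[-1,0,0,4.5,0,0,0],[-1,0,0,5.5,0,0,0],[-1,0,0,5.5,0,0,0]]'; python3 -m creep '[[-1,0,0,1,0,0,0],[-1,0,0,1,0,0,0]]'; python3 -c "
from h import *
s=r.sense();p,d=save('wrist','w6.png'); W=wcloud(d,s); I=p.astype(int)
k=(d>0)&(W[...,0]>.3)&(W[...,0]<.5)&(abs(W[...,1]-.21)<.06)&(W[...,2]<.03)&(I.min(-1)>75)&(I.max(-1)-I.min(-1)<50); q=W[k]
for a in np.arange(.33,.5,.02):
  t=q[abs(q[:,0]-a)<.01]; print(a.round(2),len(t),np.percentile(t,[10,50,90],axis=0)[:,2].round(4) if len(t) else '', t[:,1].min().round(3) if len(t) else '', t[:,1].max().round(3) if len(t) else '')
go(flat(-3.5),[.506,.2066,.034])"
```

```text
time_s: 14.75
tcp_pos: [0.5048, 0.2042, 0.1999]
ee_rot: [[-0.998, 0.063, 0.003], [0.063, 0.998, 0.001], [-0.003, 0.001, -1.0]]
wrist_force: [1.1, 0.8, -0.5]
gripper_width: 0.158
gripper_force: 30.0
time_s: 14.92
tcp_pos: [0.5049, 0.2041, 0.1991]
ee_rot: [[-0.998, 0.063, 0.003], [0.063, 0.998, 0.001], [-0.003, 0.002, -1.0]]
wrist_force: [1.9, 0.7, 0.1]
gripper_width: 0.152
gripper_force: 30.0
0.33 0   
0.35 157 [0.0031 0.0039 0.0048] 0.15 0.175
0.37 6134 [0.0033 0.0045 0.0149] 0.15 0.27
0.39 7830 [0.0034 0.0046 0.0096] 0.15 0.27
0.41 8056 [0.0035 0.0056 0.0099] 0.15 0.27
0.43 8015 [0.0035 0.0082 0.01  ] 0.15 0.27
0.45 7709 [0.0034 0.0044 0.0098] 0.15 0.27
0.47 7022 [0.0034 0.0044 0.0101] 0.15 0.27
0.49 5566 [0.0034 0.0044 0.01  ] 0.15 0.27
t 14.9667 shift mm [-1.   2.5  1.1] rotvec [ 0.1  0.2 -0.1] j [ 3.910e+01  2.800e+01 -2.480e+01  1.000e-01 -3.700e+01 -1.328e+02] F [ 2.4 -0.1  0.3] w 0.15847093836297874
```

View pics/w6.png

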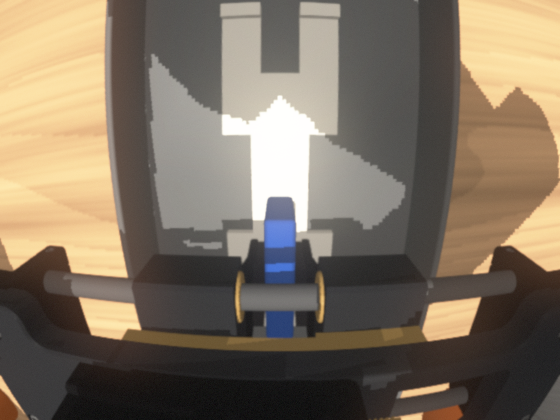

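The paddle lies level on the tray floor, inside the walls, with its fork at (280,40). I release and retreat.

```bash
python3 -m creep '[[-1,0,0,0.7,0,0,0],[-1,0,0,0.7,0,0,0],[0,0,0,0.7,0,0,0],[0,0,0,0.7,0,0,0],[0,0,0,0.7,0,0,0],[0,0,0,-15,0,0,0],[0,0,0,-35,0,0,0],[0,0,0,-60,0,0,0]]'; python3 -m creep '[[0,0,0,-30,0,0,0],[0,0,0,-60,0,0,0],[0,40,0,-90,0,0,0],[0,80,0,-110,0,0,0],[0,110,0,-110,0,0,0],[0,110,0,-110,0,0,0]]'; python3 - <<'E'
from h import *
s=r.sense();print(s['time_s'],s['wrist_force'])
p,d=save('wrist','w7.png'); W=wcloud(d,s); I=p.astype(int);R,G,B=I[...,0],I[...,1],I[...,2]
k=(d>0)&(B>R+40)&(B>80)&(abs(W[...,0]-.5)<.15)&(abs(W[...,1]-.21)<.1); q=W[k]; t=q[q[:,2]>np.percentile(q[:,2],90)-.008]; print('rib',len(q),np.percentile(q[:,2],95),t.mean(0),cv2.minAreaRect((t[:,:2]*1000).astype(np.float32)))
p,d=save('top','t2.png'); P=cloud('top',d); I=p.astype(int);R,G,B=I[...,0],I[...,1],I[...,2]
L=local(P)*1000; k=(d>0)&(R>100)&(G<60)&(B<70)&(np.hypot(L[...,0],L[...,1])<60)&(L[...,2]>20); print('knob',k.sum(),np.percentile(L[k][:,2],[50,95]).round(1))
cv2.imwrite('pics/f.png',cv2.resize(cv2.cvtColor(p[80:380,60:460],cv2.COLOR_RGB2BGR),(800,600)))
E
```

```text
time_s: 15.63
tcp_pos: [0.504, 0.2036, 0.2583]
ee_rot: [[-0.998, 0.063, -0.001], [0.063, 0.998, -0.001], [0.001, -0.001, -1.0]]
wrist_force: [-0.6, 0.4, 0.3]
gripper_width: 0.479
gripper_force: 0.0
time_s: 16.13
tcp_pos: [0.3898, 0.2094, 0.3703]
ee_rot: [[-0.998, 0.061, 0.002], [0.061, 0.998, 0.003], [-0.002, 0.003, -1.0]]
wrist_force: [-0.6, -1.1, -1.7]
gripper_width: 0.501
gripper_force: 0.0
16.1333 [-0.60412669 -1.11958834 -1.72234137]
rib 242 0.05021210523294385 [0.4941427  0.20394335 0.04908948] ((503.1211853027344, 204.10272216796875), (13.64556884765625, 65.09782409667969), 85.07132720947266)
knob 111 [66.1 69.2]
```

View pics/f.png

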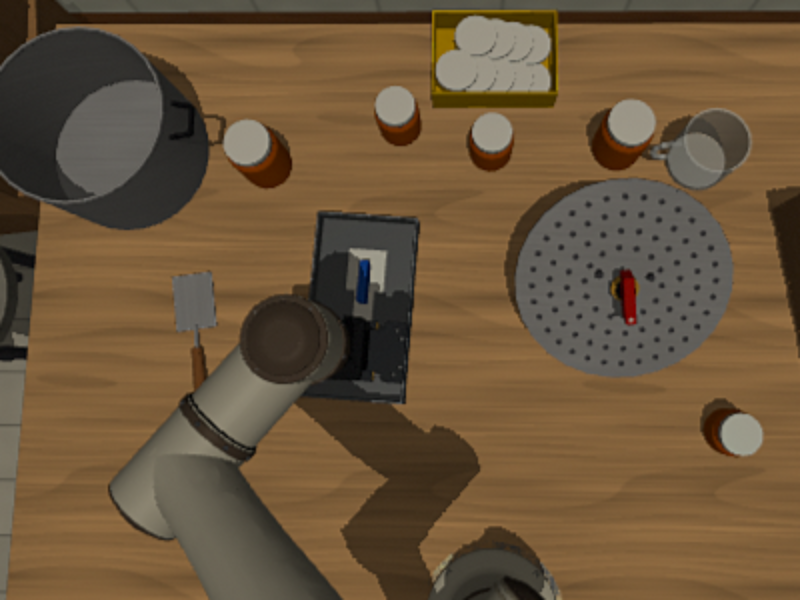

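The picture shows the paddle in the tray with its rib up at (364,280), the rib top at 49–50 mm as it should be. The knob at (627,295) is still raised, the bystanders are in place, and the robot is clear.

```bash
python3 -c "
from station import r
print(r.finish_job())"
```

```text
the job is handed in; nothing more can be done
None
```

The job is handed in (no verdict shown): I loosened the knob clockwise by about 2.8 rad and left it so, then drew the paddle out (it jammed once at about 14 N, so I backed off and eased it free) and set it flat in the tray, handle up, with the other things where they were.

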